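Raise the camera stand for filming a set

TASK

Get the camera stand ready for filming a set: first lift the loose cap off its mounting screw and set it down, open side down, in the large empty compartment of the accessory tray. Then grip the stand's handle so that its release button is squeezed in and pull the column up, past its first stop, to the second stop where it is fully raised, leaving the base standing flat on the table. Finish while still holding the handle there; leave the other things alone.

Things in the scene. Friction and masses are not known exactly. Their poses are not given: they have to be found in the camera images.
- stand: Loose one-hand camera stand, 3.1 kg: round grey cast base 180 mm across, 12 mm thick at the rim; upright aluminium tube 29 mm across with a black collar (38 mm across) ending 140 mm above the table; from it rises the steel column (20 mm) with a black handle and a mounting screw on top. Origin: centre of the base's underside, z up; x points to the handle's button side. Stands turned any way.
- column (a joint): Height of the column in m: 0 fully down (start), first stop 0.05, second stop 0.100, also its end of travel. Button out: locked at a stop (2 mm play). Button in by 4.5 mm or more: slides freely, past the first stop, against about 3.5 N friction plus 2.7 N weight. If the button is let go between stops, it stays there and locks at the next stop met.
- button (a joint): Travel of the release button into the handle, in m: 0 out, 0.006 flush with the handle's side. Spring: 1.8 N to start, about 4.5 N flush. It springs out when let go.
- grip_centre (a point): Point on the column's axis in the black handle at the button's mid height, 178 mm up when down; rises with the column. x to the button, z up. Handle: 32 mm thick along x with flat +x and -x sides 22 mm wide, rounded ends, 54 mm wide along y, from 28 mm below to 24 mm above this point; disc, spigot and screw reach 43 mm above. A gripper coming from above and closing along x squeezes the button in.
- button_face (a point): Middle of the release button's outer face: an aluminium-coloured paddle 12 mm wide, 24 mm tall, standing 6 mm out of the handle's +x flat side. Moves with the button; its x axis points out of the handle.
- cap: Loose black ribbed cap, about 30 g, an upturned cup 36 mm across and 26 mm tall, open below (30 mm inside, 22 mm deep). At the start it sits over the screw (10 mm) and spigot (26 mm), its rim on the aluminium disc (40 mm), 206 mm above the table. Origin: centre of its rim plane (lower end); z up. Lifts straight off: clear after rising 15 mm.
- tray_place (a point): Centre of the floor of the large empty compartment of the grey accessory tray. The tray is fixed, 170 x 115 mm and 20 mm tall, walls 3 mm; the compartment is 110 mm along x and 109 mm along y inside, its floor 3 mm above the table. On its +x side, behind a divider, is a narrow compartment with two batteries and a card case. z up.
- camera: Bystander: compact black camera standing on its base, 112 x 90 x 77 mm. Origin: centre of its underside.
- dumbbell: Bystander: hex dumbbell, 2 kg, 210 mm long along its y, 67 mm across the heads. Origin: under its middle.
- bottle: Bystander: aluminium drinking bottle, 72 mm across, 220 mm tall. Origin: centre of its underside.
- cork_block: Bystander: cork yoga brick 227 x 120 x 75 mm. Origin: centre of its underside.

How it is judged (in metres and radians):
On the way, in this order (a step that is already met when the one before it is completed fails the run):
1. the cap is set down, open side down, in the tray's large compartment and let go, the column still down (x of cap in the frame of tray_place between -0.042 and 0.042 m and y of cap in the frame of tray_place between -0.042 and 0.042 m and z of cap in the frame of tray_place between -0.004 and 0.004 m and angle between cap's own z axis and vertical below 0.1 rad and contact force between the fingers and cap below 0.1 N and value of joint column below 0.01 m), for 0.2 s.
2. the handle is gripped with the button squeezed in, the column still low (value of joint button above 0.0045 m and value of joint column below 0.03 m and contact force between the fingers and stand above 3 N), for 0.1 s.
3. the column is pulled up to the second stop (value of joint column above 0.097 m), for 0.2 s.
At the end, for the whole second after the job is handed in: column above 96 mm of 100 and still; fingers press the handle with over 5 N, TCP within 35 mm of its centre; base lifted under 4 mm, tilted under 0.04 rad; cap open side down (0.1 rad), untouched, on the floor of the tray's large compartment, within 42 mm of its centre each way (value of joint column above 0.096 m and velocity of joint column between -0.01 and 0.01 m/s and contact force between the fingers and stand above 5 N and distance between the grasp point and grip_centre below 0.035 m and height (world z) of stand below 0.004 m and angle between stand's own z axis and vertical below 0.04 rad and linear speed of each of stand, cap below 0.02 m/s and x of cap in the frame of tray_place between -0.042 and 0.042 m and y of cap in the frame of tray_place between -0.042 and 0.042 m and z of cap in the frame of tray_place between -0.004 and 0.004 m and angle between cap's own z axis and vertical below 0.1 rad and contact force between the fingers and cap below 0.1 N); the arm keeps its last pose, push and grip.
It fails at once if the stand is lifted off the table or tipped (height (world z) of stand above 0.02 m or angle between stand's own z axis and vertical above 0.2 rad).
It fails at once if the cap is dropped or thrown (contact force between the fingers and cap below 0.05 N and linear speed of cap above 0.7 m/s).
It fails at once if the camera, dumbbell, bottle or cork block is disturbed (distance of any of camera, dumbbell, bottle, cork_block from where it was at the start of the episode above 0.03 m).
It also fails if it takes over 48 s, if anything falls off the work surface, if the arm or the gripper's body presses on something with over 40 N, if the wrist force passes 120 N, or if a joint passes its speed limit or range.

ROBOT

A 6-joint arm with a two-finger parallel gripper is mounted at the origin on the work surface. World frame = base frame: x ahead of the robot, y to its left, z up, the work surface at z = 0. Lengths are in mm, angles in rad, forces in N, time in s.
With the tool pointing down it reaches from about 275 to 750 mm from the base axis. Payload 10.2 kg.
Tool frame: the origin (TCP) lies between the finger pads, 19 mm behind the fingertips; this is the grasp point; z points along the fingers, y is the line along which they close (so a half turn about z gives the same grasp; the last joint's range is limited). The gripper opens to 85 mm and grips with 20 to 120 N. Pads are 22 mm wide; open, the fingers measure 114 mm over their backs; the gripper's body (76 mm by 85 mm) begins 54 mm behind the grasp point. The pads swing forward as they close: fully open they stand 13 mm farther back than shut.
Start: joints at [1.068, 0.313, 1.498, -0, 1.331, -0.223], TCP at [144.999, 504.586, 249.994] pointing down, gripper open.
Joint ranges: [-2.94, 2.94], [-0.97, 2.17], [0.19, 2.56], [-1.23, 4.37], [0.02, 3.11], [-2.88, 2.88]. Speed limits (rad/s): [2.39, 2.39, 3.01, 3.14, 3.14, 3.14].

INTERFACE

Orientations are given as a unit quaternion [w, x, y, z].
In Python, from rig import ctrl gives the robot as it stands.
- The arm moves only by the tool pendant, called after "Request:" as a command line: name --argument value ..., lists and objects as JSON in quotes. Schema: {"type":"object","properties":{"deltas":{"type":"array","items":{"type":"array","prefixItems":[{"type":"array","items":{"type":"number"},"minItems":3,"maxItems":3},{"type":"array","items":{"type":"number"},"minItems":3,"maxItems":3}],"minItems":2,"maxItems":2},"minItems":1,"maxItems":8},"finger_gap":{"type":"number"},"grip_n":{"type":"number"},"only":{"type":"string"},"quiet":{"type":"boolean"},"lines":{"type":"string"}},"required":["deltas"],"additionalProperties":false}. deltas is a list of rows, 1 to 8 of them, each written [[dx, dy, dz], [rx, ry, rz]]: dx, dy, dz in units of 20 mm, then a rotation vector rx, ry, rz in rad; each row is the pose to reach, as a shift and turn from the pose commanded when the call began, along the tool's axes at that moment; what a row does not reach only later rows make up. A row lasts 1/10 s, in which the tool goes at most 50 mm and 0.15 rad, less where a joint would pass 70% of its speed; a pose out of reach is approached as far as the arm can. finger_gap is the opening from 0.0 (shut) to 1.0 (fully open), set as the call begins (left out keeps the last). The fingers move at their own pace and stop on an object; grip_n is the grip in N (left out, the last holds). Time passes only in rows, so rows that do not move let the fingers close. The tool returns the time, the measured TCP pose, the force, the opening and the grip force at its end. only (a regular expression) keeps the lines of the reply that match it, lines (a string "A,B") keeps lines A to B, and quiet returns only ok. Input that does not fit is refused with a message, and nothing moves.
- ctrl.sense(): the state, without advancing time (a new reading comes with each control period).
- ctrl.capture(name): name is "side" or "top"; returns the picture (480x640x3 uint8, red, green, blue); there is no depth.
- ctrl.calibration(name): a dict with "fx", "fy", "cx", "cy" (pixels), "distortion" ([k1, k2, p1, p2, k3] as OpenCV has them; the pictures are not rectified), "position" and "attitude" of the camera in the world. Camera axes: x right, y down, z forward; pixel columns grow to the right and rows downward; lengths in mm; the calibration is good to about 2 mm. A picture is of the moment at which its call begins. calibration takes no time and is no camera call.
- ctrl.finish_job(): hands the job in; it is judged then, once.
The state is a dict: "time_s": time; "joints": joint angles; "dq": joint speeds; "tau": joint torques, N m; "eef_pos": TCP position; "ee_rot": TCP orientation; "force": force on the tool from outside, world axes, zero at the start; "wrist_torque": the same for the moment, N m; "grip_width": opening from 0.0 (shut) to 1.0 (fully open); "grip_force": force on a finger pad.
Only numpy, scipy, OpenCV 4.12 (cv2) and the standard library are available. Lean on these libraries where they do the work, as an engineer would, in place of code of your own. Each camera call takes 0.05 s, during which the arm holds its last target. There are 200 camera calls.

## Working session

There is one attempt and no reset: what is moved stays moved. The work goes in short steps, Python scripts to look and compute and a tool call to move; the robot and the scene stay as the last step left them, time stands still between calls to the robot, and variables do not carry over. Pictures are saved under pics/ and viewed, at most 10 in all, crops included, and the job is handed in when it is done.

```bash
ls; mkdir -p pics
```

Run:
```python
from rig import ctrl
import cv2
for n in("side","top"):
    c=ctrl.calibration(n); print(n,c)
    cv2.imwrite(f"pics/{n}0.png",ctrl.capture(n)[:,:,::-1])
print(ctrl.sense())
```

```text
pics
rig.py
side {'fx': 576.496027951631, 'fy': 576.496027951631, 'cx': 318.9177125806076, 'cy': 237.87877829471597, 'distortion': array([-0.11280448,  0.        ,  0.        ,  0.        ,  0.        ]), 'position': array([ 427.58874852, -923.2473487 , 1223.54023369]), 'attitude': array([-0.35011277,  0.93195886, -0.08551778,  0.03950252])}
top {'fx': 467.37647802500067, 'fy': 467.37647802500067, 'cx': 329.7506911143782, 'cy': 237.91383901535605, 'distortion': array([0.04171981, 0.        , 0.        , 0.        , 0.        ]), 'position': array([ 322.94833478,  -36.65088719, 1379.3814631 ]), 'attitude': array([-0.08516311,  0.73618947, -0.66736578,  0.07345224])}
{'time_s': 0.1, 'joints': array([ 1.06758655e+00,  3.13366567e-01,  1.49831475e+00, -2.26216333e-05,
        1.33100008e+00, -2.23404933e-01]), 'dq': array([ 8.34066662e-04, -2.57937314e-04, -1.16648162e-03, -5.56575278e-05,
        3.64501919e-04,  5.68117905e-04]), 'tau': array([ 3.20164581e-03, -4.12900114e+01, -2.60141015e+01, -1.38877003e-04,
        3.10075215e-03,  1.40000105e-05]), 'eef_pos': array([144.91141731, 504.4022192 , 249.52380537]), 'ee_rot': array([-1.83183538e-04,  1.39443806e-01,  9.90229836e-01, -5.12742899e-04]), 'force': array([ 0.7486231 ,  0.07849181, -0.34325218]), 'wrist_torque': array([-0.08138062,  0.01644629,  0.02226423]), 'grip_force': 0.0, 'grip_width': 1.000794215692196}
```

View pics/side0.png

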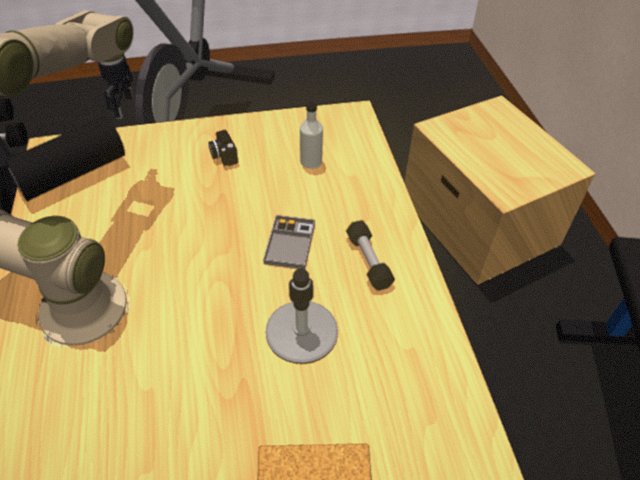

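View pics/top0.png

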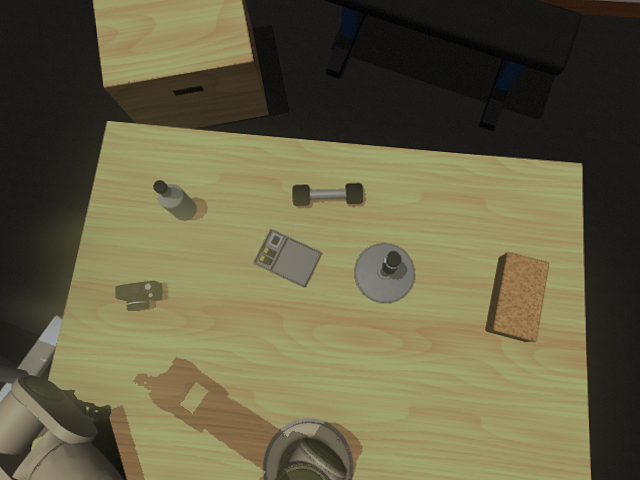

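The side view shows the stand base near (302,331) with the cap at about (301,275), and the tray near (290,242). In the top view the base is at (385,273), the cap at (393,258), and the tray at (288,258) with its battery end on the left. I'll enlarge both to find the button.

Run:
```python
import cv2,numpy as np
s=cv2.imread("pics/side0.png");t=cv2.imread("pics/top0.png")
r=lambda a,x,y,w,h,W,H:cv2.resize(a[y:y+h,x:x+w],(W,H),interpolation=cv2.INTER_CUBIC)
a=r(s,260,260,80,110,400,550); b=r(t,345,235,80,110,400,550)
g=np.hstack([a,b]); g=(255*(g/255.)**0.55).astype('uint8')
cv2.imwrite("pics/crop1.png",g)
```

```text
(no output)
```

View pics/crop1.png

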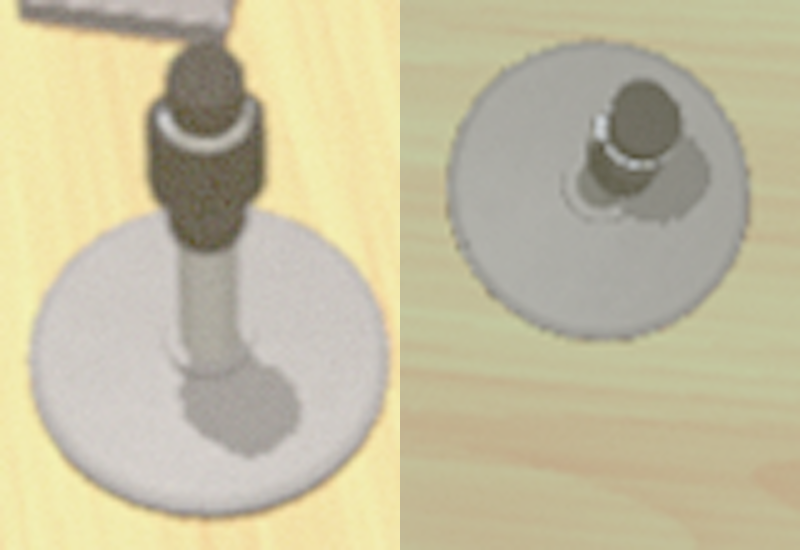

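Create h.py:
```python
import cv2,numpy as np
from scipy.spatial.transform import Rotation as R
from rig import ctrl
def rays(n,px):
    c=ctrl.calibration(n);K=np.array([[c['fx'],0,c['cx']],[0,c['fy'],c['cy']],[0,0,1]])
    u=cv2.undistortPoints(np.float64(px).reshape(-1,1,2),K,c['distortion']).reshape(-1,2)
    d=np.c_[u,np.ones(len(u))]@R.from_quat(np.roll(c['attitude'],-1)).as_matrix().T
    return c['position'],d/np.linalg.norm(d,axis=1)[:,None]
def plane(n,px,z):
    p,d=rays(n,px); return p+d*((z-p[2])/d[:,2])[:,None]
def tri(a,b,n=("side","top")):
    p,d=rays(n[0],[a]);q,e=rays(n[1],[b]);d=d[0];e=e[0]
    s=np.linalg.lstsq(np.c_[d,-e],q-p,rcond=None)[0];A=p+s[0]*d;B=q+s[1]*e
    return (A+B)/2,np.linalg.norm(A-B)
def contour(im,roi,f):
    x,y,w,h=roi;m=f(im[y:y+h,x:x+w].astype(int)).astype('uint8')*255
    c=max(cv2.findContours(m,0,cv2.CHAIN_APPROX_NONE)[0],key=cv2.contourArea)
    return c.reshape(-1,2)+[x,y]
```

Run:
```python
from h import *
s=cv2.imread("pics/side0.png");t=cv2.imread("pics/top0.png")
sat=lambda a:a.max(2)-a.min(2)
for n,im,roi,rt in(("side",s,(255,290,95,80),(250,205,80,66)),("top",t,(345,235,80,75),(245,222,85,72))):
    c=contour(im,roi,lambda a:sat(a)<32); e=cv2.fitEllipse(cv2.convexHull(c)); print(n,"base",e)
    W=plane(n,c,12)[:,:2];print(cv2.minEnclosingCircle(np.float32(W)))
    k=contour(im,rt,lambda a:sat(a)<(45 if n=="side" else 32))
    r=cv2.minAreaRect(np.float32(plane(n,k,20)[:,:2]));print("tray",r)
    q=cv2.approxPolyDP(cv2.convexHull(k),6,True).reshape(-1,2);print(q.tolist())
# profile of dark cap: print gray crops
g=t[246:272,380:408].sum(2)//3
for row in g: print(*["%3d"%v for v in row])
g=s[264:290,288:316].sum(2)//3
print()
for row in g: print(*["%3d"%v for v in row])
```

```text
side base ((301.1593017578125, 327.10675048828125), (69.79181671142578, 73.8010025024414), 176.2619171142578)
((543.7708129882812, -153.1195526123047), 107.74031829833984)
tray ((558.68505859375, 110.56736755371094), (188.2564239501953, 116.41413116455078), 70.77828216552734)
[[276, 216], [314, 221], [305, 270], [264, 262]]
top base ((384.1174621582031, 272.7851867675781), (59.27659225463867, 60.95046615600586), 126.9852294921875)
((546.3212890625, -167.7067108154297), 89.52655792236328)
tray ((562.269287109375, 121.78221893310547), (171.2243194580078, 115.29206848144531), 70.13235473632812)
[[270, 228], [320, 252], [304, 286], [253, 262]]
116 116 116 114 113 113 114 113 115 115 115 113 111 108 105 100  97 101 118 137 141 140 138 138 139 137 136 140
113 114 116 114 114 114 113 115 113 115 116 114 115 113 113 113 107 102  98 112 121 135 138 139 137 138 138 138
115 116 114 114 114 112 112 114 114 114 115 115 114 113 115 116 116 111 106  99  98 112 120 131 135 133 135 133
115 115 115 114 115 115 113 114 115 114 115 115 115 116 116 117 115 115 114 111 103  96  99 114 132 132 132 132
114 
[... 4672 characters left out ...]
 103  78  55  83 154 188 191
149  86  50  92 157 160 106  51  39  49  31  45  46  47  49  43  44  39  42  82 119 106  75  50  83 148 183 189
146  78  50  65 127 162 144  93  50  39  44  36  40  39  42  38  41  48  83 120 134 100  59  38  76 139 176 190
150  87  47  52  82 134 145 122  88  64  52  42  44  37  44  47  59  88 126 142 119  81  52  47  66 125 176 189
149  82  45  46  61  90 121 133 126 113 101  87  74  78  74  85 110 128 132 124  93  56  49  37  63 132 177 185
153  85  44  39  50  60  79 106 118 131 138 136 141 141 136 135 136 123 104  80  63  37  45  43  65 126 173 185
156  92  44  41  46  43  51  62  86 103 120 127 127 134 132 117 108  89  67  50  37  43  41  39  64 125 179 189
```

Run:
```python
from h import *
c=np.array([546.3,-167.7])
print("cap@232",plane("top",[(393.7,258.2)],232),"tri",tri((300.6,274.5),(393.7,258.2)))
for p in((384.6,257.7),(384.6,260),(384.6,262.3)):
    b=plane("top",[p],186)[0,:2]-c; print(b,np.degrees(np.arctan2(b[1],b[0])))
# tray: near (-x) corners, side vs top
for a,b in(((276,216),(253,262)),((314,221),(270,228)),((305,270),(320,252)),((264,262),(304,286))): print(tri(a,b))
from scipy.spatial.transform import Rotation as R
print(R.from_quat(np.roll(ctrl.sense()['ee_rot'],-1)).as_matrix().round(3))
```

```text
cap@232 [[ 547.97421598 -168.0240714   232.        ]] tri (array([ 546.34238863, -168.08168027,  232.38333039]), np.float64(3.0668830924785864))
[ 9.70565301 17.91233779] 61.54931464689982
[ 3.67183173 17.47712253] 78.1350841813379
[-2.34823634 17.04318516] 97.84490779619847
(array([537.48000725, 220.53900106,  13.87381612]), np.float64(2.5862043946307733))
(array([643.86842858, 183.65084524,  12.69279102]), np.float64(6.073425321829896))
(array([589.65756054,  27.04066879,  -6.44124242]), np.float64(4.643419152191517))
(array([482.24139586,  62.84995071,   7.05837202]), np.float64(2.401401968967195))
[[-0.961  0.276 -0.001]
 [ 0.276  0.961 -0.001]
 [ 0.    -0.001 -1.   ]]
```

Measured: cap axis at (547,-168) with its top at z≈232; button direction ≈78° in world; tray centre (562,122), long axis at 70°, so the large compartment's centre is ≈(553,96). Tool y already points at 74°. I'll raise the arm and travel to above the cap.

The manual's scale: shifts go in units of 20 mm. Converting my numbers, -168 mm is -8.4, -90 mm is -4.5.

Request:
pendant --deltas '[[[0,0,-2.5],[0,0,0]],[[0,0,-4.5],[0,0,0]],[[-1.8,-1.7,-4.5],[0,0,0]],[[-3.6,-3.4,-4.5],[0,0,0]],[[-5.4,-5.05,-4.5],[0,0,0]],[[-7.2,-6.75,-4.5],[0,0,0]],[[-9,-8.4,-4.5],[0,0,0]],[[-10.8,-10.1,-4.5],[0,0,0]]]' --finger_gap 0.8

```text
time_s: 0.9
eef_pos: [297.2, 249.0, 339.9]
ee_rot: [0.0, 0.139, 0.99, 0.0]
force: [0.7, -0.1, 0.8]
grip_width: 0.8
grip_force: 0.0
```

Request:
pendant --deltas '[[[-1.8,-1.7,0],[0,0,0]],[[-3.6,-3.4,0],[0,0,0]],[[-5.4,-5.05,0],[0,0,0]],[[-7.2,-6.75,0],[0,0,0]],[[-9,-8.4,0],[0,0,0]],[[-10.8,-10.1,0],[0,0,0]],[[-12.6,-11.8,0],[0,0,0]],[[-14.4,-13.5,0],[0,0,0]]]'

```text
time_s: 1.7
eef_pos: [499.6, -90.3, 339.7]
ee_rot: [-0.0, 0.14, 0.99, 0.0]
force: [1.3, 0.3, 0.6]
grip_width: 0.802
grip_force: 0.0
```

Request:
pendant --deltas '[[[-1.7,-1.6,0],[0,0,0]],[[-3.4,-3.15,0],[0,0,0]],[[-3.4,-3.15,0],[0,0,0]],[[-3.4,-3.15,0],[0,0,0]],[[-3.4,-3.15,0],[0,0,0]]]'

```text
time_s: 2.2
eef_pos: [546.7, -166.7, 340.2]
ee_rot: [0.0, 0.139, 0.99, 0.0]
force: [-0.0, 0.2, 0.3]
grip_width: 0.802
grip_force: 0.0
```

Run:
```python
from h import *
s=ctrl.sense();Rm=R.from_quat(np.roll(s['ee_rot'],-1)).as_matrix()
print(s['eef_pos'],Rm[:,1],s['grip_width'],"tool delta to cap z300",Rm.T@(np.array([547,-168,300])-s['eef_pos']))
```

```text
[ 546.71681745 -166.68116827  340.22358099] [2.75411214e-01 9.61326499e-01 1.61885565e-04] 0.8017990389136656 tool delta to cap z300 [-0.63537376 -1.19634786 40.22338908]
```

Request:
pendant --deltas '[[[-0.025,-0.05,2],[0,0,0]],[[-0.025,-0.05,3.5],[0,0,0]],[[-0.025,-0.05,4.5],[0,0,0]],[[-0.025,-0.05,5.1],[0,0,0]],[[-0.025,-0.05,5.4],[0,0,0]],[[-0.025,-0.05,5.45],[0,0,0]],[[-0.025,-0.05,5.45],[0,0,0]]]'

```text
time_s: 2.9
eef_pos: [547.5, -168.6, 232.0]
ee_rot: [0.001, 0.139, 0.99, -0.0]
force: [0.6, -0.4, 0.3]
grip_width: 0.801
grip_force: 0.0
```

Run:
```python
from h import *
a=ctrl.capture("side")[215:335,230:390,::-1];b=ctrl.capture("top")[210:330,310:470,::-1]
g=np.hstack([cv2.resize(x,(400,300),interpolation=cv2.INTER_CUBIC) for x in(a,b)]);cv2.imwrite("pics/g1.png",(255*(g/255.)**.6).astype('uint8'))
```

```text
(no output)
```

View pics/g1.png

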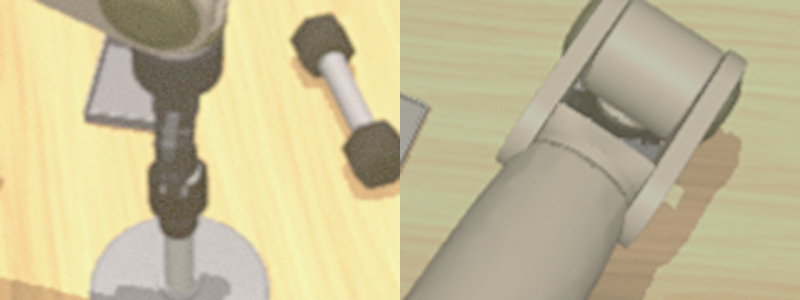

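The fingers straddle the cap: the near finger is at about (175,130) in the left panel and its tip sits just above the handle. I'll close on it now.

Request:
pendant --deltas '[[[0,0,0],[0,0,0]],[[0,0,0],[0,0,0]],[[0,0,0],[0,0,0]],[[0,0,0],[0,0,0]],[[0,0,0],[0,0,0]],[[0,0,0],[0,0,0]]]' --finger_gap 0.2 --grip_n 25

```text
time_s: 3.6
eef_pos: [547.4, -168.7, 231.4]
ee_rot: [0.0, 0.139, 0.99, -0.0]
force: [-0.7, -0.1, 5.6]
grip_width: 0.407
grip_force: 25.2
```

Request:
pendant --deltas '[[[0,0,-0.25],[0,0,0]],[[0,0,-0.6],[0,0,0]],[[0,0,-1.1],[0,0,0]],[[0,0,-2],[0,0,0]],[[0,0,-3.25],[0,0,0]],[[0,0,-4.25],[0,0,0]],[[0,0,-4.5],[0,0,0]],[[0,0,-4.5],[0,0,0]]]'

```text
time_s: 4.4
eef_pos: [547.3, -168.7, 321.4]
ee_rot: [0.0, 0.139, 0.99, -0.0]
force: [0.4, 0.7, -0.6]
grip_width: 0.41
grip_force: 25.0
```

Run:
```python
from h import *
a=ctrl.capture("side")[195:345,210:410,::-1];cv2.imwrite("pics/side1.png",ctrl.capture("side")[:,:,::-1])
cv2.imwrite("pics/g2.png",(255*(cv2.resize(a,(640,480),interpolation=cv2.INTER_CUBIC)/255.)**.6).astype('uint8'))
```

```text
(no output)
```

View pics/g2.png

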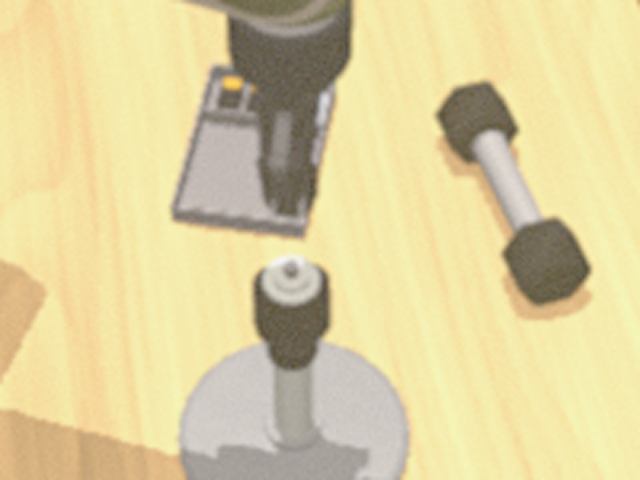

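The screw is exposed at about (291,268) and the cap is in the gripper. Next is the tray.

Request:
pendant --deltas '[[[0.55,2.15,0],[0,0,0]],[[1.15,4.25,0],[0,0,0]],[[1.7,6.4,0],[0,0,0]],[[2.25,8.55,0],[0,0,0]],[[2.85,10.65,0],[0,0,0]],[[3.38,12.8,0],[0,0,0]],[[3.38,12.8,0],[0,0,0]],[[3.38,12.8,0],[0,0,0]]]'

```text
time_s: 5.3
eef_pos: [552.6, 96.6, 320.0]
ee_rot: [-0.001, 0.139, 0.99, -0.0]
force: [0.5, -0.7, -0.8]
grip_width: 0.411
grip_force: 25.1
```

Request:
pendant --deltas '[[[0,0,2.25],[0,0,0]],[[0,0,4.5],[0,0,0]],[[0,0,6.75],[0,0,0]],[[0,0,9],[0,0,0]],[[0,0,10.75],[0,0,0]],[[0,0,11.75],[0,0,0]],[[0,0,12],[0,0,0]],[[0,0,12],[0,0,0]]]'

```text
time_s: 6.1
eef_pos: [552.9, 95.1, 80.7]
ee_rot: [-0.001, 0.14, 0.99, -0.0]
force: [0.1, -0.5, 0.4]
grip_width: 0.409
grip_force: 25.1
```

```bash
python3 - <<'E'
from h import *
for n in("side","top"):cv2.imwrite(f"pics/{n}2.png",ctrl.capture(n)[:,:,::-1])
a=cv2.imread("pics/side2.png")[195:345,210:410];b=cv2.imread("pics/top2.png")[200:350,230:430]
g=np.hstack([cv2.resize(x,(400,300),interpolation=cv2.INTER_CUBIC) for x in(a,b)]);cv2.imwrite("pics/g3.png",(255*(g/255.)**.6).astype('uint8'))
E
```

```text
(no output)
```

View pics/g3.png

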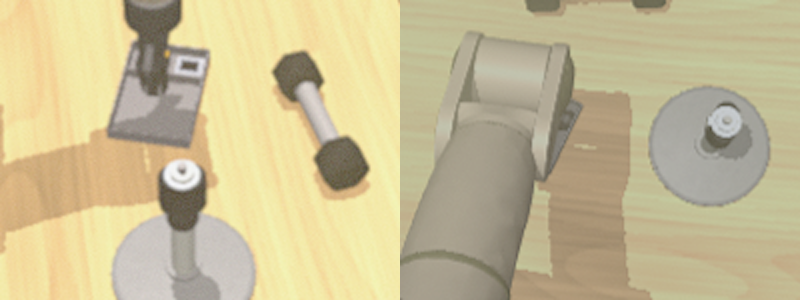

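The gripper with the cap hovers over the large compartment (left panel, about (152,90)), and the stand is unmoved. I'll lower gently.

Scaled: 50 mm is 2.5, 49 mm is 2.45.

Request:
pendant --deltas '[[[0,0.025,1],[0,0,0]],[[0,0.025,1.8],[0,0,0]],[[0,0.025,2.25],[0,0,0]],[[0,0.025,2.45],[0,0,0]],[[0,0.025,2.5],[0,0,0]],[[0,0.025,2.5],[0,0,0]]]'

```text
time_s: 6.8
eef_pos: [553.5, 96.5, 31.7]
ee_rot: [0.001, 0.139, 0.99, 0.0]
force: [-1.3, -0.6, 0.1]
grip_width: 0.406
grip_force: 25.1
```

Request:
pendant --deltas '[[[0,0,0.025],[0,0,0]],[[0,0,0.05],[0,0,0]],[[0,0,0.075],[0,0,0]],[[0,0,0.075],[0,0,0]]]'

```text
time_s: 7.2
eef_pos: [553.1, 96.5, 29.5]
ee_rot: [-0.0, 0.139, 0.99, -0.0]
force: [0.5, -0.8, 0.0]
grip_width: 0.412
grip_force: 25.1
```

Scaled: 1 mm is 0.05, 0.5 mm is 0.025.

Request:
pendant --deltas '[[[0,0,0.025],[0,0,0]],[[0,0,0.05],[0,0,0]],[[0,0,0.05],[0,0,0]]]'

```text
time_s: 7.5
eef_pos: [553.1, 96.5, 28.5]
ee_rot: [0.0, 0.139, 0.99, 0.0]
force: [0.9, -0.3, 0.2]
grip_width: 0.407
grip_force: 25.2
```

Request:
pendant --deltas '[[[0,0,0.025],[0,0,0]],[[0,0,0.04],[0,0,0]],[[0,0,0.04],[0,0,0]]]'

```text
time_s: 7.8
eef_pos: [553.2, 96.5, 28.4]
ee_rot: [0.0, 0.139, 0.99, -0.0]
force: [-3.8, -0.2, 8.3]
grip_width: 0.412
grip_force: 25.8
```

Contact with the floor (8 N). Now release and retreat.

Request:
pendant --deltas '[[[0,0,-0.015],[0,0,0]],[[0,0,-0.015],[0,0,0]],[[0,0,-0.015],[0,0,0]],[[0,0,-0.015],[0,0,0]],[[0,0,-0.015],[0,0,0]]]' --finger_gap 0.62

```text
time_s: 8.3
eef_pos: [553.1, 96.5, 27.9]
ee_rot: [-0.0, 0.139, 0.99, -0.0]
force: [0.4, -0.1, 0.1]
grip_width: 0.621
grip_force: 0.0
```

Request:
pendant --deltas '[[[0,0,-0.5],[0,0,0]],[[0,0,-1.5],[0,0,0]],[[0,0,-3.5],[0,0,0]],[[0,0,-6],[0,0,0]],[[0,0,-8.5],[0,0,0]],[[0,0,-11],[0,0,0]],[[0,0,-13.5],[0,0,0]],[[0,0,-15],[0,0,0]]]'

```text
time_s: 9.1
eef_pos: [553.0, 96.6, 333.1]
ee_rot: [0.003, 0.139, 0.99, 0.0]
force: [1.3, 1.3, 0.4]
grip_width: 0.619
grip_force: 0.0
```

Request:
pendant --deltas '[[[2,1,0],[0,0,0]],[[4,2,0],[0,0,0]],[[6,3,0],[0,0,0]],[[8,4,0],[0,0,0]],[[8,4,0],[0,0,0]]]' --finger_gap 0.8

```text
time_s: 9.6
eef_pos: [418.1, 220.2, 329.5]
ee_rot: [0.001, 0.137, 0.991, 0.001]
force: [0.4, -0.6, 0.1]
grip_width: 0.799
grip_force: 0.0
```

```bash
python3 - <<'E'
from h import *
for n in("side","top"):cv2.imwrite(f"pics/{n}3.png",ctrl.capture(n)[:,:,::-1])
a=cv2.imread("pics/side3.png")[205:325,240:340];b=cv2.imread("pics/top3.png")[210:306,250:410]
a=cv2.resize(a,(400,480),interpolation=cv2.INTER_CUBIC);b=cv2.copyMakeBorder(cv2.resize(b,(400,240),interpolation=cv2.INTER_CUBIC),0,240,0,0,0)
t=cv2.imread("pics/top3.png")[245:285,372:412];b[240:,:240]=cv2.resize(t,(240,240),interpolation=cv2.INTER_CUBIC)
cv2.imwrite("pics/g4.png",(255*(np.hstack([a,b])/255.)**.6).astype('uint8'))
E
```

```text
(no output)
```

View pics/g4.png

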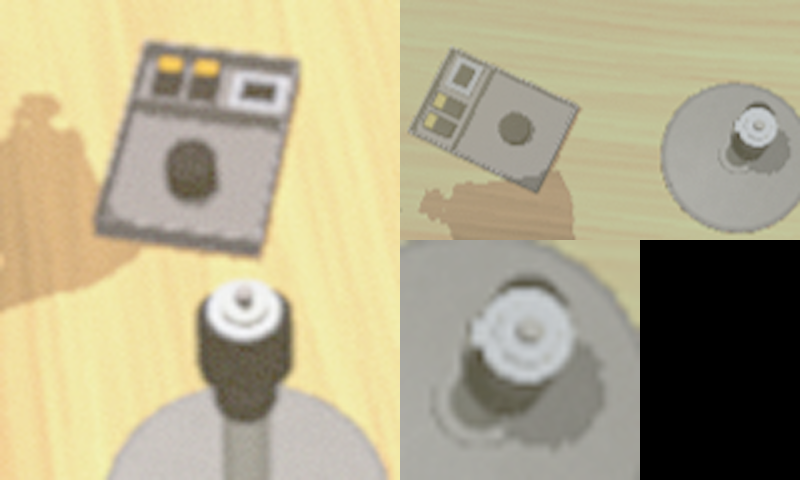

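The cap stands upright in the middle of the large compartment, (517,128) in the right panel. The button shows as a bright tab at the left of the disc (inset, about (475,325)), so I'll refine its angle.

Run:
```python
from h import *
t=cv2.imread("pics/top3.png")
g=t[247:271,381:405].sum(2)//3
for i,row in enumerate(g): print(247+i,*["%3d"%v for v in row])
c=plane("top",[(393,259.5)],206);print(c)
# tray and cap check
k=contour(t,(275,235,40,50),lambda a:a.max(2)<85);m=k.mean(0);print("cap",m,plane("top",[m],29))
s=ctrl.sense();Rm=R.from_quat(np.roll(s['ee_rot'],-1)).as_matrix();print(s['eef_pos'],np.degrees(np.arctan2(Rm[1,1],Rm[0,1])))
```

```text
247 118 120 119 119 118 118 118 118 117 121 121 119 118 118 117 115 106 103 115 125 140 144 143 144
248 120 120 119 118 118 117 118 117 118 120 119 118 118 118 121 120 115 109 102 103 116 123 134 138
249 119 119 118 118 118 117 118 119 118 119 119 120 118 121 120 120 120 119 115 107 101 103 118 135
250 119 119 119 119 119 118 119 119 119 122 106 101 100 100 108 119 120 119 121 118 112 103 106 121
251 118 119 119 120 119 119 119 119 107  92  73  64  65  65  72  88 115 121 119 120 119 113 104 106
252 119 119 120 121 119 118 119 106  73  50  44  44  44  48  44  51  77 114 122 120 119 120 115 107
253 120 120 120 120 119 119 120  80  75 125 138 138 139 140 110  70  48  87 116 122 120 119 120 114
254 120 119 118 118 118 118  99 125 144 167 174 172 173 173 159 146 104  67  90 117 120 120 119 120
255 119 118 117 118 118 113 133 165 173 170 164 168 169 169 171 172 159 106  77 106 119 117 119 120
256 120 118 118 117 116 139 165 170 168 169 165 168 169 168 169 169 173 155 118 112 118 120 119 117
257 120 118 118 115 107 155 171 155 163 169 170 164 159 164 169 168 169 171 152 124 117 119 119 118

[... 779 characters left out ...]
  87  85  86  84  83
266 128  76  45  43  43  48  94 148 171 173 164 157 151 154 169 174 156 119  91  84  86  83  84  83
267 119  74  45  44  43  46  49  96 123 143 167 176 174 175 153 128 100  84  84  87  85  86  85  82
268 102  65  45  43  44  46  53  51  59  81 116 125 125 126  92  60  68  83  88  87  86  85  85  84
269  87  71  54  43  42  44  49  53  55  52  50  49  49  51  50  62  81  86  86  87  86  88  86  83
270  79  79  63  46  43  43  44  47  50  52  54  55  54  50  59  78  87  87  85  87  87  88  87  84
[[ 549.54555171 -169.45943377  206.        ]]
cap [295.91176471 261.47058824] [[550.14056918  92.9739864   29.        ]]
[420.93389863 217.93870146 328.87980959] 74.05711962828497
```

Run:
```python
from h import *
c=plane("top",[(393,260.4)],206)[0,:2];print(c)
e=plane("top",[(393,257.1)],202)[0,:2]-c;print(e,np.degrees(np.arctan2(e[1],e[0]))+90)
b0=plane("top",[(383.4,260.1)],184)[0,:2]-c;print(b0,np.degrees(np.arctan2(b0[1],b0[0])))
# stationary stand check, base centre
t=cv2.imread("pics/top3.png");k=contour(t,(345,235,80,75),lambda a:a.max(2)-a.min(2)<32)
print(cv2.minEnclosingCircle(np.float32(plane("top",k,12)[:,:2])))
t=np.array([547,-168.3,300]);s=ctrl.sense();Rm=R.from_quat(np.roll(s['ee_rot'],-1)).as_matrix();print(Rm.T@(t-s['eef_pos']))
```

```text
[ 547.2263307  -169.61718518]
[9.30750792 0.12805251] 90.78822450117505
[ 2.55937838 22.27558746] 83.44567834906375
((546.3212890625, -167.7067108154297), 89.52655792236328)
[-227.26885539 -336.76939073   29.02214091]
```

Two estimates give the button direction as 83° and 91°, so I'll use about 85°, an 11° turn. Moving above the stand while turning.

Scaled: -296 mm is -14.8, -259 mm is -12.95.

Request:
pendant --deltas '[[[-1.25,-1.85,0],[0,0,-0.03]],[[-2.5,-3.7,0],[0,0,-0.06]],[[-3.75,-5.55,0],[0,0,-0.09]],[[-5,-7.4,0],[0,0,-0.12]],[[-6.25,-9.25,0],[0,0,-0.15]],[[-7.5,-11.1,0],[0,0,-0.19]],[[-8.75,-12.95,0],[0,0,-0.19]],[[-10,-14.8,0],[0,0,-0.19]]]'

```text
time_s: 10.5
eef_pos: [532.1, -125.4, 328.0]
ee_rot: [-0.0, 0.046, 0.999, -0.0]
force: [0.4, 1.0, 0.3]
grip_width: 0.802
grip_force: 0.0
```

Request:
pendant --deltas '[[[-1,-2.15,0],[0,0,0]],[[-1,-2.15,0],[0,0,0]],[[-1,-2.15,0],[0,0,0]],[[-1,-2.15,0],[0,0,0]]]'

```text
time_s: 10.9
eef_pos: [547.7, -166.6, 328.2]
ee_rot: [0.0, 0.045, 0.999, 0.0]
force: [-0.3, -0.6, -0.3]
grip_width: 0.799
grip_force: 0.0
```

```bash
python3 - <<'E'
from h import *
s=ctrl.sense();Rm=R.from_quat(np.roll(s['ee_rot'],-1)).as_matrix()
print(s['eef_pos'],np.degrees(np.arctan2(Rm[1,1],Rm[0,1])),Rm.T@(np.array([547,-168.3,180])-s['eef_pos']))
E
```

```text
[ 547.7376646  -166.56282166  328.17772981] 84.85172546680877 [  0.58269283  -1.81211677 148.17752276]
```

Scaled: 148 mm is 7.4, 144 mm is 7.2.

Request:
pendant --deltas '[[[0.025,-0.09,2],[0,0,0]],[[0.025,-0.09,3.75],[0,0,0]],[[0.025,-0.09,5],[0,0,0]],[[0.025,-0.09,6],[0,0,0]],[[0.025,-0.09,6.75],[0,0,0]],[[0.025,-0.09,7.2],[0,0,0]],[[0.025,-0.09,7.4],[0,0,0]],[[0.025,-0.09,7.4],[0,0,0]]]'

```text
time_s: 11.7
eef_pos: [547.3, -168.2, 180.3]
ee_rot: [0.0, 0.045, 0.999, -0.0]
force: [0.4, -0.9, -0.0]
grip_width: 0.8
grip_force: 0.0
```

Run:
```python
from h import *
a=ctrl.capture("side")[215:335,230:390,::-1]
cv2.imwrite("pics/g5.png",(255*(cv2.resize(a,(640,480),interpolation=cv2.INTER_CUBIC)/255.)**.55).astype('uint8'))
```

```text
(no output)
```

View pics/g5.png

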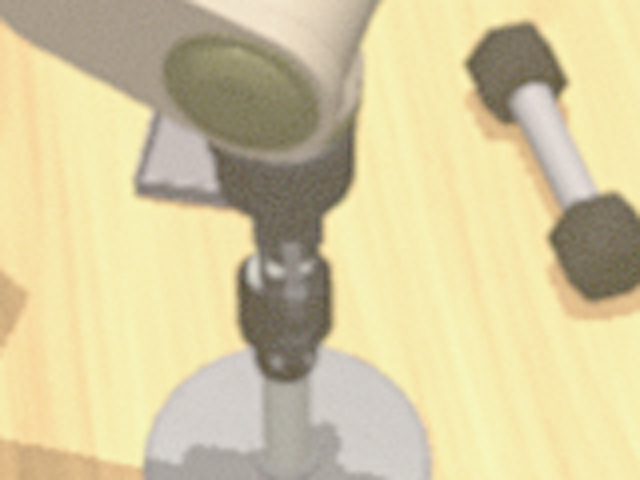

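The near finger stands centred in front of the handle, at about (285,320), with no contact force. I'll close on the handle.

Request:
pendant --deltas '[[[0,0,0],[0,0,0]],[[0,0,0],[0,0,0]],[[0,0,0],[0,0,0]],[[0,0,0],[0,0,0]],[[0,0,0],[0,0,0]],[[0,0,0],[0,0,0]],[[0,0,0],[0,0,0]],[[0,0,0],[0,0,0]]]' --finger_gap 0.1 --grip_n 60

```text
time_s: 12.55
eef_pos: [547.6, -167.4, 181.0]
ee_rot: [0.001, 0.045, 0.999, 0.001]
force: [0.1, 6.8, 5.2]
grip_width: 0.403
grip_force: 58.9
```

```bash
python3 -c "
from h import *
s=ctrl.sense();print(s['wrist_torque'],s['force'],s['grip_width']*85)"
```

```text
[ 1.08138407  0.03770416 -0.0548745 ] [0.06454345 6.78084564 5.2256198 ] 34.21948422933177
```

Request:
pendant --deltas '[[[0,0.025,0],[0,0,0]],[[0,0.05,0],[0,0,0]],[[0,0.05,0],[0,0,0]],[[0,0.05,0],[0,0,0]]]' --grip_n 90

```text
time_s: 12.95
eef_pos: [547.7, -167.3, 181.1]
ee_rot: [0.001, 0.045, 0.999, -0.0]
force: [-0.6, 1.8, 6.1]
grip_width: 0.389
grip_force: 88.3
```

Request:
pendant --deltas '[[[0,0,0],[0,0,-0.02]],[[0,0,0],[0,0,-0.04]],[[0,0,0],[0,0,-0.06]],[[0,0,0],[0,0,-0.06]],[[0,0,0],[0,0,-0.06]]]'

```text
time_s: 13.45
eef_pos: [547.7, -167.4, 181.1]
ee_rot: [0.001, 0.016, 1.0, 0.0]
force: [-0.3, 2.0, 5.7]
grip_width: 0.387
grip_force: 89.3
```

```bash
python3 -c "
from h import *
s=ctrl.sense();print(s['wrist_torque'],s['force'],s['grip_width']*85)"
```

```text
[ 0.60567369  0.04828149 -1.18780141] [-0.32220591  1.98946185  5.69647071] 32.91470863307338
```

The added turn only builds up torque, so the grip was already aligned. I'll turn back and test the pull.

Request:
pendant --deltas '[[[0,0,0],[0,0,0.03]],[[0,0,0],[0,0,0.06]],[[0,0,0],[0,0,0.06]]]'

```text
time_s: 13.75
eef_pos: [547.7, -167.5, 181.1]
ee_rot: [0.001, 0.045, 0.999, -0.0]
force: [-1.7, 1.7, 5.7]
grip_width: 0.385
grip_force: 88.4
```

Request:
pendant --deltas '[[[0,0,-0.075],[0,0,0]],[[0,0,-0.15],[0,0,0]],[[0,0,-0.2],[0,0,0]],[[0,0,-0.2],[0,0,0]],[[0,0,-0.2],[0,0,0]]]'

```text
time_s: 14.25
eef_pos: [547.6, -167.4, 183.8]
ee_rot: [0.0, 0.045, 0.999, 0.0]
force: [6.7, -0.0, -5.7]
grip_width: 0.39
grip_force: 89.5
```

```bash
python3 -c "
from h import *
s=ctrl.sense();print(s['wrist_torque'],s['force'],s['eef_pos'],s['grip_width'])"
```

```text
[ 0.27231991 -0.7586358   0.79011299] [ 6.7263836  -0.00905399 -5.66214845] [ 547.58597914 -167.41628795  183.80046654] 0.3897432118527749
```

Request:
pendant --deltas '[[[0,0,-0.1],[0,0,0]],[[0,0,-0.2],[0,0,0]],[[0,0,-0.3],[0,0,0]],[[0,0,-0.3],[0,0,0]]]'

```text
time_s: 14.65
eef_pos: [547.5, -167.4, 190.0]
ee_rot: [0.0, 0.045, 0.999, 0.0]
force: [4.2, -1.2, -4.0]
grip_width: 0.387
grip_force: 89.5
```

The column slides freely: about 4–6 N, against about 30 N if it were locked. Continuing up.

Request:
pendant --deltas '[[[0,0,-0.25],[0,0,0]],[[0,0,-0.6],[0,0,0]],[[0,0,-0.95],[0,0,0]],[[0,0,-1.3],[0,0,0]],[[0,0,-1.65],[0,0,0]],[[0,0,-2],[0,0,0]],[[0,0,-2.2],[0,0,0]],[[0,0,-2.25],[0,0,0]]]'

```text
time_s: 15.45
eef_pos: [547.3, -167.5, 235.4]
ee_rot: [0.0, 0.045, 0.999, -0.0]
force: [5.2, -0.9, -6.7]
grip_width: 0.388
grip_force: 89.7
```

Request:
pendant --deltas '[[[0,0,-0.25],[0,0,0]],[[0,0,-0.6],[0,0,0]],[[0,0,-0.95],[0,0,0]],[[0,0,-1.3],[0,0,0]],[[0,0,-1.6],[0,0,0]],[[0,0,-1.8],[0,0,0]],[[0,0,-1.9],[0,0,0]],[[0,0,-1.9],[0,0,0]]]'

```text
time_s: 16.25
eef_pos: [547.3, -167.6, 273.5]
ee_rot: [0.0, 0.045, 0.999, -0.0]
force: [0.4, -1.9, -0.7]
grip_width: 0.386
grip_force: 89.8
```

Request:
pendant --deltas '[[[0,0,-0.075],[0,0,0]],[[0,0,-0.15],[0,0,0]],[[0,0,-0.225],[0,0,0]],[[0,0,-0.275],[0,0,0]],[[0,0,-0.275],[0,0,0]]]'

```text
time_s: 16.75
eef_pos: [547.3, -167.5, 278.6]
ee_rot: [-0.0, 0.045, 0.999, -0.0]
force: [0.7, -2.9, -4.4]
grip_width: 0.388
grip_force: 89.7
```

Request:
pendant --deltas '[[[0,0,-0.025],[0,0,0]],[[0,0,-0.025],[0,0,0]],[[0,0,-0.025],[0,0,0]]]'

```text
time_s: 17.05
eef_pos: [547.3, -167.5, 279.0]
ee_rot: [-0.0, 0.045, 0.999, -0.0]
force: [0.1, -2.8, -5.8]
grip_width: 0.381
grip_force: 89.7
```

Request:
pendant --deltas '[[[0,0,-0.025],[0,0,0]],[[0,0,-0.025],[0,0,0]],[[0,0,-0.025],[0,0,0]]]'

```text
time_s: 17.35
eef_pos: [547.3, -167.5, 279.5]
ee_rot: [-0.0, 0.045, 0.999, -0.0]
force: [-0.8, -3.1, -5.6]
grip_width: 0.386
grip_force: 89.7
```

Request:
pendant --deltas '[[[0,0,-0.025],[0,0,0]],[[0,0,-0.025],[0,0,0]],[[0,0,-0.025],[0,0,0]]]'

```text
time_s: 17.65
eef_pos: [547.3, -167.5, 280.0]
ee_rot: [-0.0, 0.045, 0.999, -0.0]
force: [-1.0, -3.4, -5.8]
grip_width: 0.385
grip_force: 89.7
```

Request:
pendant --deltas '[[[0,0,-0.025],[0,0,0]],[[0,0,-0.025],[0,0,0]],[[0,0,-0.025],[0,0,0]]]'

```text
time_s: 17.95
eef_pos: [547.3, -167.5, 280.6]
ee_rot: [-0.0, 0.045, 0.999, -0.0]
force: [-1.6, -4.5, -6.3]
grip_width: 0.39
grip_force: 89.7
```

Request:
pendant --deltas '[[[0,0,-0.025],[0,0,0]],[[0,0,-0.025],[0,0,0]],[[0,0,-0.025],[0,0,0]]]'

```text
time_s: 18.25
eef_pos: [547.3, -167.5, 281.0]
ee_rot: [-0.0, 0.045, 0.999, -0.0]
force: [-0.1, -3.7, -6.1]
grip_width: 0.385
grip_force: 89.7
```

Request:
pendant --deltas '[[[0,0,-0.025],[0,0,0]],[[0,0,-0.025],[0,0,0]],[[0,0,-0.025],[0,0,0]]]'

```text
time_s: 18.55
eef_pos: [547.3, -167.5, 281.3]
ee_rot: [-0.0, 0.045, 0.999, 0.0]
force: [-1.1, -3.8, -7.8]
grip_width: 0.387
grip_force: 89.8
```

Request:
pendant --deltas '[[[0,0,-0.025],[0,0,0]],[[0,0,-0.025],[0,0,0]],[[0,0,-0.025],[0,0,0]]]'

```text
time_s: 18.85
eef_pos: [547.2, -167.3, 281.4]
ee_rot: [-0.001, 0.045, 0.999, 0.0]
force: [-2.7, -3.3, -12.6]
grip_width: 0.39
grip_force: 90.1
```

The end stop is met: force rises to 12.6 N while z stays put. One last look before handing in.

Run:
```python
from h import *
im=ctrl.capture("side")[195:375,210:410,::-1]
cv2.imwrite("pics/g6.png",(255*(cv2.resize(im,(600,540),interpolation=cv2.INTER_CUBIC)/255.)**.6).astype('uint8'))
s=ctrl.sense();print(s['force'],s['grip_force'],s['eef_pos'])
```

```text
[ -1.41175006  -3.5813379  -13.12853367] 90.15681110322475 [ 547.15871679 -167.32154093  281.38545605]
```

View pics/g6.png

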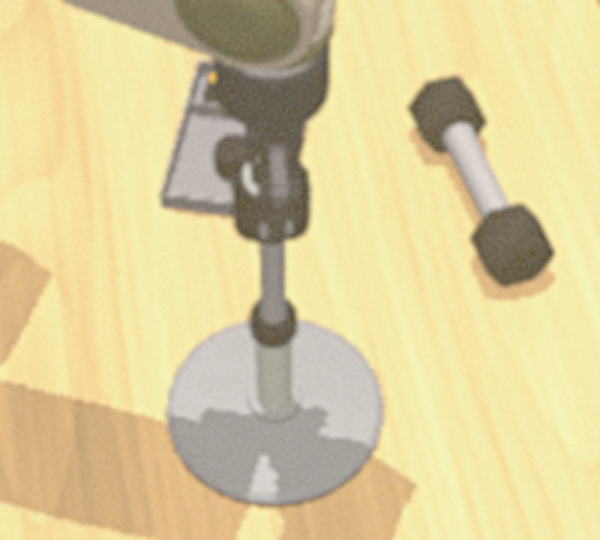

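The column is raised: bare steel shows from (272,240) to the collar at (272,320). The base is flat on the table, and the cap is still in the tray at about (230,155), partly behind the gripper.

```bash
python3 -c "
from rig import ctrl
print(ctrl.finish_job())"
```

```text
the job is handed in; nothing more can be done
None
```

The cap is open side down in the tray's large compartment, the column is up at its second stop with the button squeezed in and the base flat, the gripper still holds the handle, and the job was handed in at about 19 s; no verdict came back.

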